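# Wind and set the bench timer

### The arm

A 7-joint arm with a two-finger parallel gripper is mounted at the origin on a cart in front of the work surface, level with it; the furniture and walls round the work are solid. World frame = base frame: x ahead of the robot, y to its left, z up, the work surface at z = 0. Lengths are in m, angles in rad, forces in N, time in s.
With the tool pointing down it reaches from about 0.35 to 0.9 m from the base axis. Payload 8.1 kg.
Tool frame: the origin (TCP) lies on the centre line of the jaws, within the pads' length; the fingertips stand 17 mm ahead of it and the grasp point (between the pads) lies 2 mm behind it; y points along the fingers, x is the direction in which the jaws open and shut, and the axes are right-handed (so a half turn about y gives the same grasp; the last joint's range is limited). The gripper opens to 92 mm and grips with 3 to 60 N. Pads are 19 mm wide; open, the fingers measure 130 mm over their backs; the gripper's body (75 mm by 190 mm) begins 47 mm behind the grasp point.
Start: joints at [1.178, 0.434, 0.025, 1.573, -0.012, 1.134, -0.075], TCP at [0.179, -0.599, 0.244] pointing down, gripper open.
Joint ranges: [-2.62, 2.62], [-0.44, 2.09], [-1.27, 1.32], [0.08, 2.57], [-1.32, 4.46], [0.12, 2], [-2.74, 2.74]. Speed limits (rad/s): [2.22, 2.22, 3.01, 3.01, 3.14, 3.14, 3.14].

### API

Orientations are given as a rotation vector (axis times angle).
In Python, from cell import state, grab_frame, close_job gives the robot as it stands. The module is installed in compiled form; this text tells all that it offers.
- The arm moves only by the shell command python3 -m handwheel 'ROWS' [FORCE]. ROWS is JSON, a list that holds one entry, the list of rows, each a list of 7 numbers: the turn, a rotation vector about the tool's x, y, z in degrees, then the shift along the tool's x, y, z in mm, then the gripper command: -1 is fully open, 1 is shut, values between are in proportion. In form: [[[wx, wy, wz, dx, dy, dz, grip], ...]]. A call has 1 to 12 rows; each row is the pose to reach, as a shift and turn from the pose commanded when the call began, along the tool's axes at that moment; what a row does not reach only later rows make up. A row lasts 1/10 s, in which the tool goes at most 50 mm and 8.59 degrees, less where a joint would pass 70% of its speed; a pose out of reach is approached as far as the arm can. A call with a gripper value outside its range is refused whole. The fingers move at their own pace and stop on an object; FORCE is the grip in N (left out, the last holds). Time passes only in rows, so rows that repeat a pose let the fingers close. It gives the time, the measured TCP pose, the force and the opening at its end, in the units of the state.
- state(): the state, without advancing time (a new reading comes with each control period).
- grab_frame(name): name is "scene" or "top" or "wrist"; returns a dict with "img" (400x640x3 uint8, red, green, blue), "range_z" (400x640 float32, m along the optical axis (not along the pixel's ray), 0 where there is no reading), "vfov" (degrees; the focal length in pixels is half the picture's height over the tangent of half this angle, whatever the lens; pixels are square), "cx", "cy" (the principal point, pixels), "rvec" (rotation vector, rad) and "tvec" (3), from world to camera coordinates, as OpenCV has them. Camera axes: x right, y down, z forward; pixel columns grow to the right and rows downward; lengths in m; the calibration is good to about 2 mm. The wrist camera is an equidistant fisheye: a pixel r from the principal point sees the ray r / f radians off the axis. A picture is of the moment at which its call begins.
- close_job(): hands the job in, once; it reports no verdict.
The state is a dict: "time": time; "joint_pos": joint angles; "joint_velocities": joint speeds; "tau": joint torques, N m; "ee_pos": TCP position; "ee_rot": TCP orientation; "contact_force": force on the tool from outside, world axes, zero at the start; "torque": the same for the moment, N m; "finger_gap": finger opening in m.
Only numpy, scipy, OpenCV 4.12 (cv2) and the standard library are available. Lean on these libraries where they do the work, as an engineer would, in place of code of your own. Each camera call takes 0.05 s, during which the arm holds its last target.

### The job

Wind the bench timer: twist its dial clockwise past the red top mark until you feel the sprung stop push back firmly, without forcing it, then turn the dial back down so that its white pointer lines up with the green rider, and let go. Leave the two bottles and the petri dish beside it where they stand.

Things in the scene. Friction and masses are not known exactly. Their poses are not given: they have to be found in the camera images.
- timer: mechanical bench timer, fixed to the worktop by a rubber suction foot: white housing 134x134 mm, flat face 44 mm above the worktop. Origin on the dial's axis at worktop height, z up, y towards the zero-minute tick. Ticks run clockwise seen from above, 0.16 rad a minute, to the red top mark (15 min, 2.4 rad); a red band (winding range) follows. See top_mark for the hidden sprung stop inside it.
- dial: black dial: skirt 72 mm across, top 54 mm above the worktop; upright bar grip on it 14 mm thick, 56 mm long, top at 89 mm. Origin on its vertical axis, 45 mm above the worktop; z up, y along the bar to the white pointer. Clockwise from above (yaw falls) winds it. Drag about 0.05 N m. Starts at 1.95 to 2.3 rad (12 to 14 min) clockwise of the timer's y; stays where left, except against the stop.
- grip (a point): point on the dial's axis, 79 mm above the worktop, 10 mm below the top of the bar grip: pinch the bar here across its 14 mm, from above
- pointer_tip (a point): tip of the dial's white pointer, 40 mm from the axis, at 53 mm height; turns with the dial
- set_mark (a point): where the pointer tip must finally be: 40 mm from the axis at the inner tip of the green rider, a clip 7x12x6 mm on the housing's face, which stands at 9 to 11.3 minutes (1.45 to 1.8 rad) and does not move
- top_mark (a point): at the inner end of the red top mark, 40 mm from the axis, 52 mm up. 0.1 to 0.5 rad past it, differing each time and unseen, a sprung stop begins, 28 mm from the axis: torque then rises 1.75 N m per rad above the drag. Firmly reached: it pushes back 5 N or more (0.14 N m above drag) for 0.2 s; forced: over 15 N (0.42 N m above drag). Aim near 0.25 N m.
- amber_bottle: bystander: small brown bottle with black cap, 42 mm across, 81 mm tall, loose; origin at the centre of its underside
- drop_bottle: bystander: small white bottle with red cap, 33 mm across, 69 mm tall, loose; origin at the centre of its underside
- petri_dish: bystander: petri dish, 61 mm across, 15 mm tall, loose; origin at the centre of its underside
Mind the look-alikes: they are no part of the job. What is shaped like the timer but blue, brown or pink is not meant.

How it is judged:
By the outcome, as a careful person would: the job done as asked, in the order asked, and still so for the second after the job is handed in, with the robot touching nothing.
It also fails if it takes over 54 s, if anything falls off the work surface, if the arm or the gripper's body presses on something with over 40 N, if the wrist force passes 120 N, or if a joint passes its speed limit or range.

## Working session

There is one attempt and no reset: what is moved stays moved. The work goes in short steps, Python scripts to look and compute and a shell command to move; the robot and the scene stay as the last step left them, time stands still between calls to the robot, and variables do not carry over. Pictures are saved under pics/ and viewed, and the job is handed in when it is done.

```bash
mkdir -p pics
cat > h.py <<'E'
import numpy as np,cv2
from scipy.spatial.transform import Rotation as R
from cell import state,grab_frame
def shot(n,f):
    d=grab_frame(n); cv2.imwrite(f'pics/{f}.png',d['img'][:,:,::-1]); np.savez(f'pics/{f}.npz',**d); return d
def load(f): return dict(np.load(f'pics/{f}.npz'))
def foc(d): return 200/np.tan(np.radians(float(d['vfov']))/2)
def ray(d,u,v,fish=False):
    f=foc(d);x=(u-d['cx'])/f;y=(v-d['cy'])/f
    if fish:
        r=np.hypot(x,y); s=np.sin(r)/r if r>1e-9 else 1; c=np.array([x*s,y*s,np.cos(r)])
    else: c=np.array([x,y,1.])
    M=R.from_rotvec(d['rvec']).as_matrix(); return -M.T@d['tvec'], M.T@c
def atz(d,u,v,z,fish=False):
    o,r=ray(d,u,v,fish); return o+r*(z-o[2])/r[2]
def proj(d,p,fish=False):
    M=R.from_rotvec(d['rvec']).as_matrix(); c=M@np.array(p)+d['tvec']; f=foc(d)
    if fish:
        rr=np.hypot(c[0],c[1]); th=np.arctan2(rr,c[2]); return float(d['cx'])+f*th*c[0]/rr, float(d['cy'])+f*th*c[1]/rr
    return float(d['cx'])+f*c[0]/c[2], float(d['cy'])+f*c[1]/c[2]
def crop(f,u0,v0,u1,v1,k,out):
    im=cv2.imread(f'pics/{f}.png')[v0:v1,u0:u1]; cv2.imwrite(f'pics/{out}.png',cv2.resize(im,None,fx=k,fy=k,interpolation=cv2.INTER_CUBIC))
E
python3 - <<'E'
from h import *
s=state()
for k,v in s.items(): print(k,np.round(v,4))
print(R.from_rotvec(s['ee_rot']).as_matrix().round(3))
for n in('scene','top','wrist'):
    d=shot(n,n+'0'); print(n,foc(d),ray(d,320,200)[0].round(3))
E
```

```text
time 0.0
joint_pos [ 1.1784  0.4352  0.025   1.5741 -0.0116  1.134  -0.0751]
joint_velocities [ 0.0017 -0.0004  0.0007  0.      0.0013 -0.     -0.0002]
tau [ 1.00000e-03 -6.67834e+01  9.85300e-01 -3.14453e+01 -6.06000e-02
  4.28000e-02  2.00000e-04]
ee_pos [ 0.1784 -0.5985  0.243 ]
ee_rot [-1.3316  0.9941 -0.9919]
contact_force [ 0.1173 -0.4267  0.0397]
torque [-0.053  -0.0197 -0.0114]
finger_gap 0.0917
[[ 0.286 -0.001  0.958]
 [-0.958  0.001  0.286]
 [-0.002 -1.    -0.   ]]
scene 459.39638899785785 [-0.02   0.631  0.65 ]
top 508.3649500492332 [ 0.356 -0.335  1.346]
wrist 309.70691628693146 [ 0.248 -0.579  0.385]
```

View pics/top0.png

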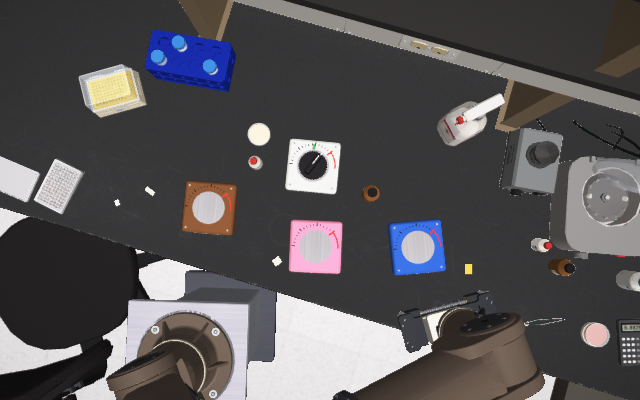

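View pics/scene0.png

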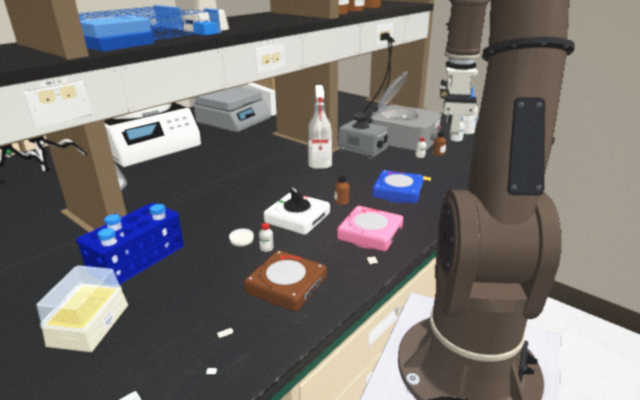

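View pics/wrist0.png

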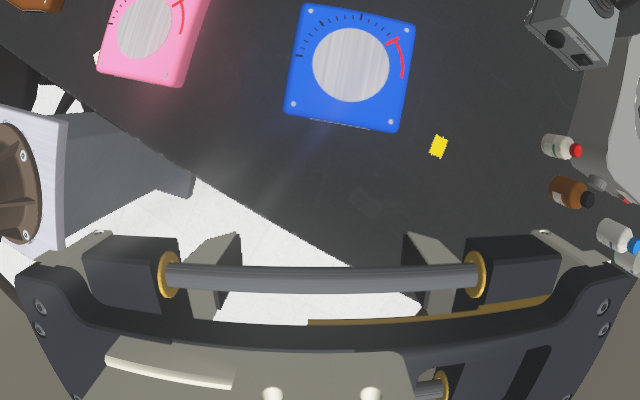

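Candidates in the top view: white timer with black dial at (313,166), brown at (209,208), pink at (316,247) and blue at (417,247). The description picks the white one, with the amber bottle at (371,193), the drop bottle at (255,162) and the dish at (259,134).

Run:
```python
from h import *
crop('top0',235,115,395,215,5,'c0')
d=load('top0')
for u,v,z in[(313,166,.09),(313,165,.054),(371,193,.081),(255,162,.069),(259,134,.015)]: print(u,v,atz(d,u,v,z).round(3), d['range_z'][v,u])
for c in [(290,139),(341,143),(336,194),(286,189)]: print(atz(d,*c,.044).round(3))
print(R.from_rotvec(d['rvec']).as_matrix().round(3))
```

```text
313 166 [ 0.506 -0.32   0.09 ] 1.27006
313 165 [ 0.513 -0.32   0.054] 1.2604645
371 193 [ 0.443 -0.466  0.081] 1.2650335
255 162 [ 0.515 -0.173  0.069] 1.2927389
259 134 [ 0.596 -0.174  0.015] 1.3436316
[ 0.58  -0.258  0.044]
[ 0.573 -0.39   0.044]
[ 0.441 -0.381  0.044]
[ 0.45  -0.252  0.044]
[[ 0.029 -0.999 -0.023]
 [-0.998 -0.028 -0.063]
 [ 0.062  0.025 -0.998]]
```

View pics/c0.png

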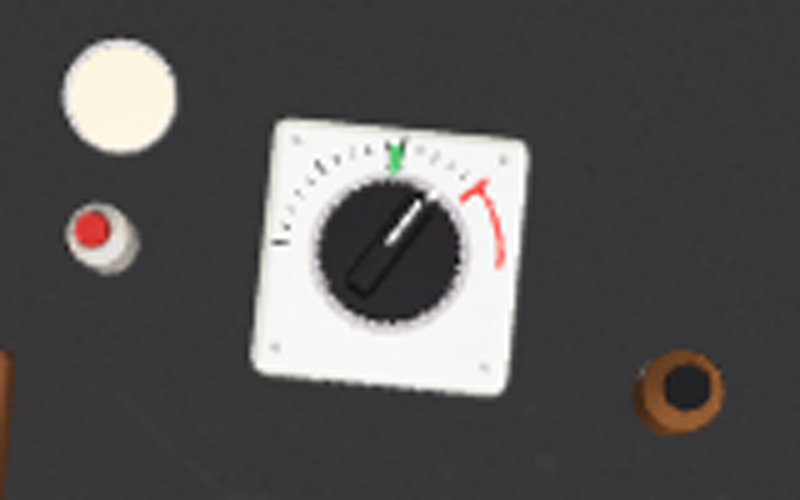

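Run:
```python
from h import *
d=load('top0'); g=lambda x,y,z: atz(d,235+x/5-.5+.1,115+y/5-.4,z)
c=np.mean([g(275,117,.044),g(528,142,.044),g(503,397,.044),g(252,373,.044)],0); print('c',c)
ty=(g(275,117,.044)+g(252,373,.044)-g(528,142,.044)-g(503,397,.044)); print('timer y yaw',np.degrees(np.arctan2(ty[1],ty[0])))
a=(np.degrees(np.arctan2(ty[1],ty[0])))
for n,x,y,z in[('bar near ptr',435,190,.089),('ptr tip',434,190,.053),('bar tail',358,290,.089),('ptr line in',388,243,.09),('rider inner',395,176,.052),('rider',396,158,.05),('zero',280,242,.044),('topmark',463,198,.044)]:
    p=g(x,y,z); v=p-c; yaw=np.degrees(np.arctan2(v[1],v[0])); print(n,p.round(4),'r',np.hypot(*v[:2]).round(4),'yaw',yaw.round(1),'cw rad',np.radians(a-yaw).round(3))
```

```text
c [ 0.51139689 -0.31843554  0.044     ]
timer y yaw 85.93371028078313
bar near ptr [ 0.5401 -0.3408  0.089 ] r 0.0364 yaw -37.9 cw rad 2.162
ptr tip [ 0.5453 -0.3404  0.053 ] r 0.0405 yaw -32.9 cw rad 2.075
bar tail [ 0.4891 -0.3039  0.089 ] r 0.0266 yaw 147.0 cw rad -1.065
ptr line in [ 0.5128 -0.3182  0.09  ] r 0.0014 yaw 10.7 cw rad 1.314
rider inner [ 0.5522 -0.3203  0.052 ] r 0.0408 yaw -2.5 cw rad 1.544
rider [ 0.5618 -0.3205  0.05  ] r 0.0505 yaw -2.3 cw rad 1.54
zero [ 0.5176 -0.2618  0.044 ] r 0.0569 yaw 83.7 cw rad 0.038
topmark [ 0.5429 -0.3555  0.044 ] r 0.0487 yaw -49.7 cw rad 2.367
```

The crop confirms the white housing, with the pointer tip at crop (434,190), the green rider at (395,176) and the red mark at (463,198). I'll move above the dial and turn the jaws across the bar.

```bash
python3 -m handwheel '[[[0,-86,0,-173,0,399,-1],[0,-86,0,-173,0,399,-1],[0,-86,0,-173,0,399,-1],[0,-86,0,-173,0,399,-1],[0,-86,0,-173,0,399,-1],[0,-86,0,-173,0,399,-1],[0,-86,0,-173,0,399,-1],[0,-86,0,-173,0,399,-1],[0,-86,0,-173,0,399,-1],[0,-86,0,-173,0,399,-1],[0,-86,0,-173,0,399,-1],[0,-86,0,-173,0,399,-1]]]'
python3 - <<'E'
from h import *
s=state();M=R.from_rotvec(s['ee_rot']).as_matrix();print(s['time'],s['ee_pos'].round(4) if hasattr(s['ee_pos'],'round') else s['ee_pos'],np.round(s['joint_pos'],2));print(M.round(3),np.degrees(np.arctan2(M[1,0],M[0,0])),s['torque'],s['contact_force'])
E
```

```text
time: 1.35
ee_pos: [0.5107, -0.32, 0.2434]
ee_rot: [-1.564, -0.167, 0.169]
contact_force: [0.3, -0.2, -0.7]
finger_gap: 0.0916
1.35 [ 0.5107 -0.32    0.2434] [ 0.76  0.44 -0.42  1.6   0.19  1.14  0.51]
[[ 0.977 -0.001 -0.213]
 [ 0.213 -0.     0.977]
 [-0.001 -1.     0.   ]] 12.270652083703265 [-0.05838652 -0.07089347 -0.0146589 ] [ 0.27466219 -0.15294415 -0.74218749]
```

```bash
python3 -m handwheel '[[[0,-44,0,0,0,0,-1],[0,-44,0,0,0,0,-1],[0,-44,0,0,0,0,-1],[0,-44,0,0,0,0,-1],[0,-44,0,0,0,0,-1],[0,-44,0,0,0,0,-1],[0,-44,0,0,0,0,-1],[0,-44,0,0,0,0,-1]]]'
python3 - <<'E'
from h import *
s=state();M=R.from_rotvec(s['ee_rot']).as_matrix();print(s['time'],s['ee_pos'],np.round(s['joint_pos'],2));print(M.round(3),np.degrees(np.arctan2(M[1,0],M[0,0])),s['torque'],s['contact_force'])
d=shot('wrist','w1'); print(ray(d,320,200)[0])
d=shot('top','t1')
crop('t1',235,95,395,215,5,'c1')
E
```

```text
time: 2.15
ee_pos: [0.5111, -0.3196, 0.2437]
ee_rot: [-1.432, -0.765, 0.766]
contact_force: [-0.9, 0.9, 0.1]
finger_gap: 0.0918
2.15 [ 0.51112939 -0.31964674  0.24371305] [ 0.87  0.47 -0.59  1.59  0.28  1.17  1.21]
[[ 0.555 -0.    -0.832]
 [ 0.832 -0.     0.555]
 [-0.    -1.     0.   ]] 56.28202204445648 [ 0.06105404 -0.13407203 -0.00842568] [-0.90339318  0.90357175  0.08373494]
[ 0.45030442 -0.27971044  0.38534718]
```

View pics/w1.png

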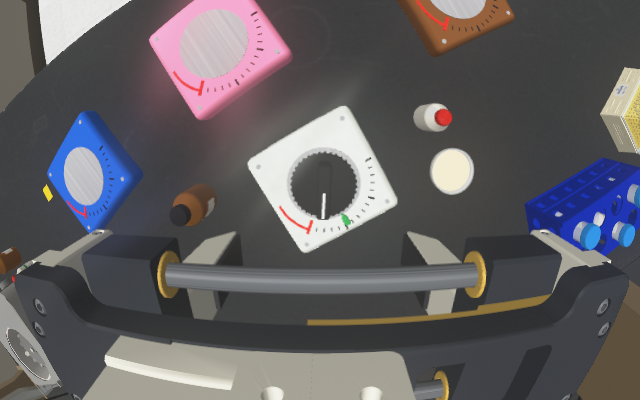

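View pics/c1.png

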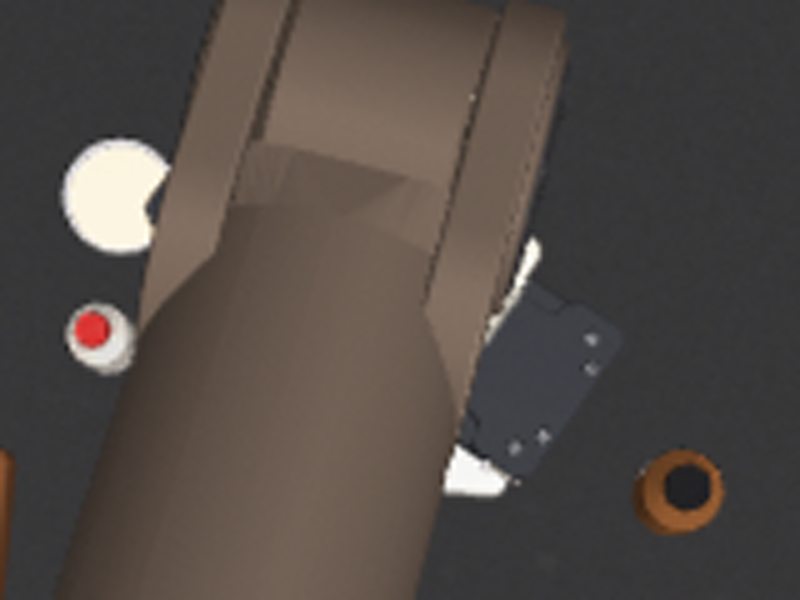

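Run:
```python
from h import *
crop('w1',240,100,400,260,5,'cw1')
```

```text
(no output)
```

View pics/cw1.png

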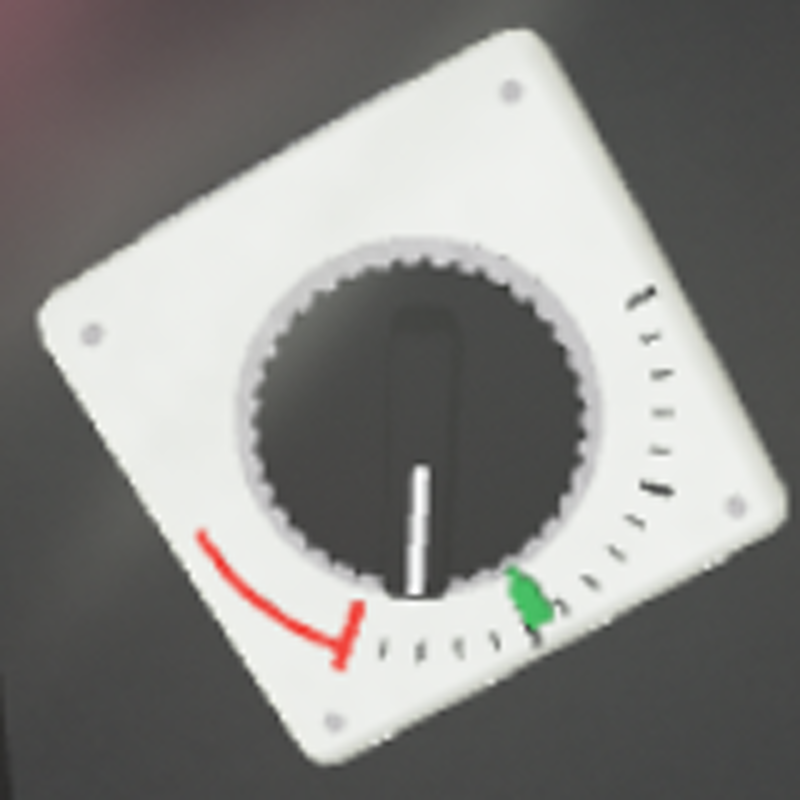

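Run:
```python
from h import *
d=load('w1'); g=lambda x,y,z: atz(d,240+x/5-.4,100+y/5-.4,z,True)
sc=[g(511,91,.044),g(92,334,.044),g(334,721,.044),g(737,506,.044)]
c=np.mean(sc,0); print('c',c,[np.linalg.norm(p-c).round(4) for p in sc])
ty=sc[0]+sc[3]-sc[1]-sc[2]; a=np.degrees(np.arctan2(ty[1],ty[0])); print('timer y',a)
# skirt centre
sk=np.mean([g(258,420,.05),g(585,415,.05)],0);print('sk',sk, np.mean([g(425,262,.05),g(415,598,.05)],0))
for n,x,y,z in[('ptr tip',415,594,.053),('ptr in',421,467,.089),('rider tip',512,570,.05),('rider body',533,605,.050),('zero out',655,292,.044),('top in',360,603,.044),('top out',341,668,.044),('10min out',543,642,.044)]:
    p=g(x,y,z); v=p-c; yaw=np.degrees(np.arctan2(v[1],v[0])); print(n,p.round(4),'r',np.hypot(*v[:2]).round(4),'yaw',yaw.round(1),'cw rad',(np.radians(a-yaw)%6.283).round(3))
```

```text
c [ 0.51394244 -0.31974564  0.044     ] [np.float64(0.0765), np.float64(0.0765), np.float64(0.0765), np.float64(0.0767)]
timer y 85.97857620775831
sk [ 0.51267378 -0.31820012  0.05      ] [ 0.51569241 -0.3206461   0.05      ]
ptr tip [ 0.5454 -0.3418  0.053 ] r 0.0384 yaw -35.0 cw rad 2.111
ptr in [ 0.5137 -0.3194  0.089 ] r 0.0004 yaw 118.9 cw rad 5.708
rider tip [ 0.5538 -0.3207  0.05  ] r 0.0398 yaw -1.4 cw rad 1.525
rider body [ 0.5636 -0.3213  0.05  ] r 0.0497 yaw -1.7 cw rad 1.531
zero out [ 0.5187 -0.2595  0.044 ] r 0.0605 yaw 85.5 cw rad 0.009
top in [ 0.5427 -0.3553  0.044 ] r 0.0458 yaw -51.0 cw rad 2.391
top out [ 0.5537 -0.3683  0.044 ] r 0.0628 yaw -50.7 cw rad 2.385
10min out [ 0.5748 -0.325   0.044 ] r 0.061 yaw -4.9 cw rad 1.586
```

```bash
python3 -m handwheel '[[[0,1.3,0,1.5,60,-2.4,-1],[0,1.3,0,1.5,100,-2.4,-1],[0,1.3,0,1.5,130,-2.4,-1],[0,1.3,0,1.5,150,-2.4,-1],[0,1.3,0,1.5,160,-2.4,-1],[0,1.3,0,1.5,166,-2.4,-1],[0,1.3,0,1.5,166,-2.4,-1],[0,1.3,0,1.5,166,-2.4,-1],[0,1.3,0,1.5,166,-2.4,-1]]]'
python3 - <<'E'
from h import *
for i in range(3):
    s=state();M=R.from_rotvec(s['ee_rot']).as_matrix();print(s['time'],np.round(s['ee_pos'],4),np.degrees(np.arctan2(M[1,0],M[0,0])),np.round(s['torque'],3),np.round(s['contact_force'],2))
    shot('wrist','w2')
E
```

```text
time: 3.15
ee_pos: [0.515, -0.3196, 0.0789]
ee_rot: [-1.438, -0.753, 0.752]
contact_force: [0.5, -0.3, -0.4]
finger_gap: 0.0916
3.15 [ 0.515  -0.3196  0.0789] 55.279294572376024 [ 0.062 -0.163  0.017] [ 0.46 -0.35 -0.43]
3.2 [ 0.5149 -0.3196  0.0788] 55.28243425547237 [ 0.084 -0.138 -0.068] [-0.42 -0.05  0.66]
3.25 [ 0.5148 -0.3195  0.0786] 55.28554624051084 [ 0.089 -0.173 -0.031] [ 0.89 -0.06  0.33]
```

View pics/w2.png

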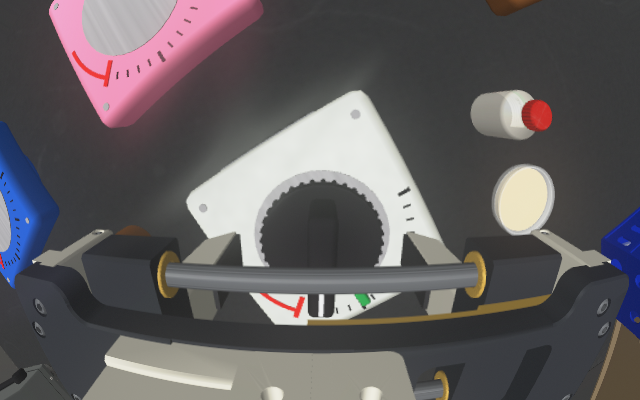

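Centred on the bar, which lies between the jaws at pixel (322,255). Closing.

```bash
python3 -m handwheel '[[[0,0,0,-0.5,0.5,0.7,-1],[0,0,0,-0.5,0.5,0.7,0.5],[0,0,0,-0.5,0.5,0.7,1],[0,0,0,-0.5,0.5,0.7,1],[0,0,0,-0.5,0.5,0.7,1],[0,0,0,-0.5,0.5,0.7,1],[0,0,0,-0.5,0.5,0.7,1],[0,0,0,-0.5,0.5,0.7,1],[0,0,0,-0.5,0.5,0.7,1],[0,0,0,-0.5,0.5,0.7,1]]]' 40
cat > rd.py <<'E'
from h import *
import sys
T=[];F=[]
for i in range(int(sys.argv[1]) if len(sys.argv)>1 else 6):
    s=state();T.append(s['torque']);F.append(s['contact_force']);grab_frame('wrist')
M=R.from_rotvec(s['ee_rot']).as_matrix()
print('t',s['time'],'pos',np.round(s['ee_pos'],4),'yaw',np.degrees(np.arctan2(M[1,0],M[0,0])).round(2),'gap',round(s['finger_gap'],4),'T',np.mean(T,0).round(3),'sd',np.std(T,0).round(3)[2],'F',np.mean(F,0).round(2),'j',np.round(s['joint_pos'],2), 'tau7',round(s['tau'][6],3))
E
python3 rd.py
```

```text
time: 4.3
ee_pos: [0.5135, -0.3193, 0.0772]
ee_rot: [-1.437, -0.753, 0.753]
contact_force: [0.2, 0.4, 0.3]
finger_gap: 0.0241
t 4.55 pos [ 0.5138 -0.3188  0.0773] yaw 55.33 gap 0.014 T [-0.039 -0.119  0.003] sd 0.033 F [ 0.22  0.29 -0.25] j [ 0.82  0.64 -0.52  1.76  0.4   0.85  1.08] tau7 -0.039
```

```bash
python3 -m handwheel '[[[0,0,0,0,0,0,1],[0,0,0,0,0,0,1],[0,3,0,0,0,0,1],[0,7,0,0,0,0,1],[0,11,0,0,0,0,1],[0,15,0,0,0,0,1],[0,18,0,0,0,0,1],[0,20,0,0,0,0,1],[0,20,0,0,0,0,1]]]' 40
python3 rd.py
```

```text
time: 5.5
ee_pos: [0.514, -0.3186, 0.0773]
ee_rot: [-1.516, -0.483, 0.482]
contact_force: [3.3, 3.7, -0.1]
finger_gap: 0.0136
t 5.75 pos [ 0.514  -0.3186  0.0773] yaw 35.39 gap 0.0134 T [ 1.012 -0.829 -0.057] sd 0.037 F [ 3.08  4.18 -0.71] j [ 0.76  0.62 -0.43  1.77  0.33  0.82  0.79] tau7 0.044
```

```bash
python3 -m handwheel '[[[0,1.5,0,0,0,0,1],[0,3,0,0,0,0,1],[0,3,0,0,0,0,1]]]' 40
python3 rd.py 4
python3 -m handwheel '[[[0,1.5,0,0,0,0,1],[0,3,0,0,0,0,1],[0,3,0,0,0,0,1]]]' 40
python3 rd.py 4
```

```text
time: 6.1
ee_pos: [0.514, -0.3186, 0.0773]
ee_rot: [-1.525, -0.443, 0.441]
contact_force: [3.0, 4.6, -1.5]
finger_gap: 0.0137
t 6.25 pos [ 0.514  -0.3186  0.0773] yaw 32.39 gap 0.0139 T [ 1.054 -0.802 -0.061] sd 0.045 F [ 3.47  4.62 -1.47] j [ 0.75  0.62 -0.41  1.77  0.32  0.82  0.75] tau7 0.037
time: 6.6
ee_pos: [0.5141, -0.3185, 0.0773]
ee_rot: [-1.533, -0.402, 0.401]
contact_force: [3.6, 4.2, -0.9]
finger_gap: 0.0133
t 6.75 pos [ 0.5141 -0.3185  0.0773] yaw 29.39 gap 0.0137 T [ 1.016 -0.828 -0.055] sd 0.008 F [ 3.11  4.19 -0.98] j [ 0.74  0.62 -0.4   1.77  0.31  0.82  0.7 ] tau7 0.037
```

```bash
python3 -m handwheel '[[[0,1.5,0,0,0,0,1],[0,3,0,0,0,0,1],[0,4,0,0,0,0,1],[0,4,0,0,0,0,1]]]' 40
python3 rd.py 4
python3 -c "
from h import *
shot('wrist','w3')"
```

```text
time: 7.2
ee_pos: [0.5141, -0.3185, 0.0773]
ee_rot: [-1.542, -0.348, 0.346]
contact_force: [3.1, 4.7, -0.8]
finger_gap: 0.0138
t 7.35 pos [ 0.5141 -0.3185  0.0773] yaw 25.39 gap 0.0136 T [ 1.01  -0.862 -0.05 ] sd 0.023 F [ 3.43  4.17 -1.39] j [ 0.73  0.61 -0.38  1.77  0.3   0.81  0.65] tau7 0.04
```

View pics/w3.png

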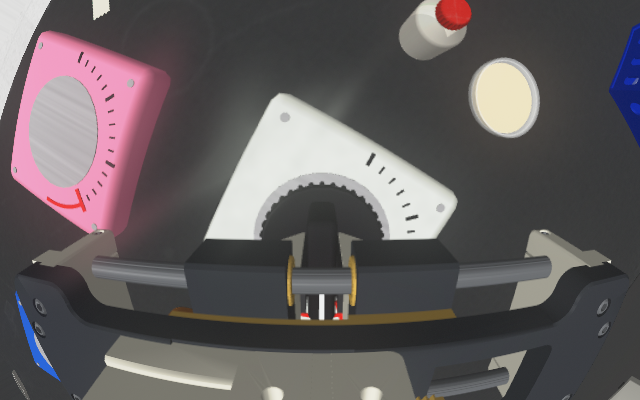

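The bar turned with the jaws (pointer at (322,305)). No stop yet at about 2.63 rad, so I'll continue in small steps.

```bash
python3 -m handwheel '[[[0,1.5,0,0,0,0,1],[0,3,0,0,0,0,1],[0,4,0,0,0,0,1],[0,4,0,0,0,0,1]]]' 40
python3 rd.py 4
```

```text
time: 7.85
ee_pos: [0.5142, -0.3185, 0.0773]
ee_rot: [-1.55, -0.293, 0.292]
contact_force: [3.3, 5.0, -0.8]
finger_gap: 0.0135
t 8.0 pos [ 0.5142 -0.3185  0.0773] yaw 21.4 gap 0.0135 T [ 1.044 -0.885 -0.015] sd 0.02 F [ 3.37  4.87 -1.4 ] j [ 0.72  0.61 -0.36  1.77  0.28  0.81  0.59] tau7 0.04
```

```bash
python3 -m handwheel '[[[0,1.5,0,0,0,0,1],[0,3,0,0,0,0,1],[0,3,0,0,0,0,1]]]' 40
python3 rd.py 6
```

```text
time: 8.35
ee_pos: [0.5142, -0.3185, 0.0773]
ee_rot: [-1.556, -0.252, 0.25]
contact_force: [3.2, 4.1, -2.3]
finger_gap: 0.0138
t 8.6 pos [ 0.5142 -0.3185  0.0773] yaw 18.39 gap 0.0138 T [ 1.024 -0.922 -0.054] sd 0.032 F [ 3.49  4.6  -1.29] j [ 0.71  0.61 -0.35  1.77  0.27  0.81  0.55] tau7 0.044
```

```bash
python3 -m handwheel '[[[0,1.5,0,0,0,0,1],[0,3,0,0,0,0,1],[0,3,0,0,0,0,1]]]' 40
python3 rd.py 6
```

```text
time: 8.95
ee_pos: [0.5142, -0.3185, 0.0773]
ee_rot: [-1.56, -0.211, 0.209]
contact_force: [4.5, 5.5, -1.8]
finger_gap: 0.0137
t 9.2 pos [ 0.5143 -0.3185  0.0773] yaw 15.4 gap 0.0137 T [ 0.999 -0.933 -0.043] sd 0.026 F [ 3.88  4.79 -1.28] j [ 0.7   0.61 -0.34  1.77  0.26  0.8   0.5 ] tau7 0.045
```

```bash
python3 -m handwheel '[[[0,1.5,0,0,0,0,1],[0,3,0,0,0,0,1],[0,3,0,0,0,0,1]]]' 40
python3 rd.py 6
```

```text
time: 9.55
ee_pos: [0.5143, -0.3185, 0.0773]
ee_rot: [-1.564, -0.17, 0.168]
contact_force: [3.2, 4.8, -1.4]
finger_gap: 0.0135
t 9.8 pos [ 0.5143 -0.3185  0.0773] yaw 12.4 gap 0.0138 T [ 1.027 -0.976 -0.027] sd 0.028 F [ 3.8   4.73 -1.54] j [ 0.69  0.61 -0.32  1.77  0.25  0.8   0.46] tau7 0.038
```

```bash
python3 -m handwheel '[[[0,1.5,0,0,0,0,1],[0,3,0,0,0,0,1],[0,3,0,0,0,0,1]]]' 40
python3 rd.py 6; python3 -c "
from h import *
shot('wrist','w4');shot('scene','s4');crop('s4',220,140,380,260,5,'cs4')"
```

```text
time: 10.15
ee_pos: [0.5143, -0.3184, 0.0773]
ee_rot: [-1.566, -0.129, 0.127]
contact_force: [4.6, 4.1, -2.7]
finger_gap: 0.0139
t 10.4 pos [ 0.5143 -0.3185  0.0773] yaw 9.4 gap 0.0137 T [ 1.002 -0.958  0.002] sd 0.016 F [ 4.12  4.62 -1.74] j [ 0.68  0.6  -0.31  1.77  0.24  0.8   0.42] tau7 -0.02
```

View pics/w4.png

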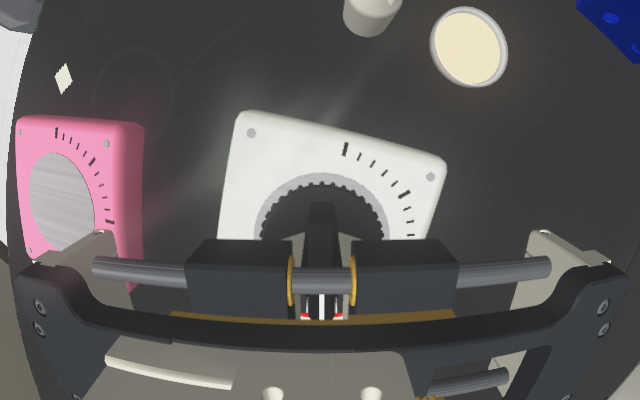

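View pics/cs4.png

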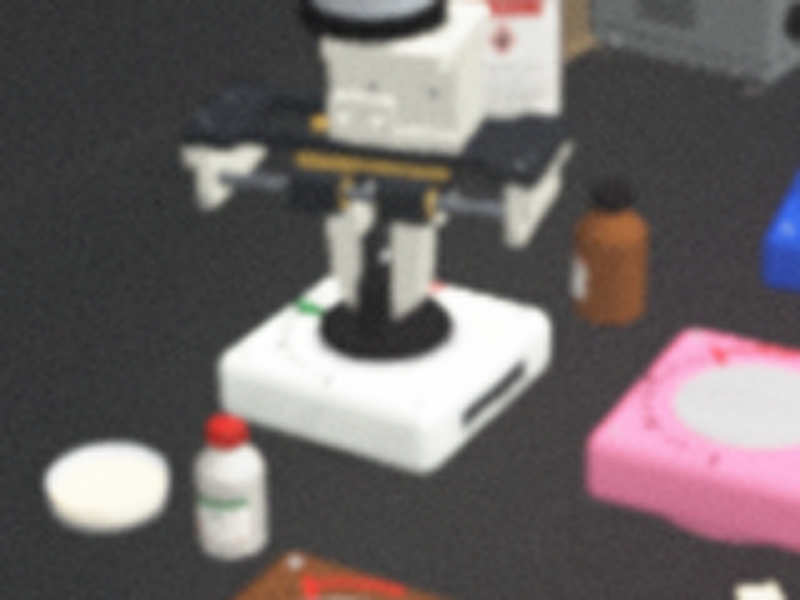

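The stop is starting: tau7 and Tz both shifted by about 0.05 N·m.

```bash
python3 -m handwheel '[[[0,1.5,0,0,0,0,1],[0,3,0,0,0,0,1],[0,3,0,0,0,0,1]]]' 40
python3 rd.py 6
```

```text
time: 10.85
ee_pos: [0.5143, -0.3185, 0.0773]
ee_rot: [-1.568, -0.088, 0.086]
contact_force: [4.8, 5.0, -1.8]
finger_gap: 0.0138
t 11.1 pos [ 0.5143 -0.3184  0.0773] yaw 6.41 gap 0.0136 T [ 0.976 -0.97   0.104] sd 0.018 F [ 4.49  4.47 -1.35] j [ 0.67  0.6  -0.29  1.78  0.23  0.8   0.37] tau7 -0.087
```

```bash
python3 -m handwheel '[[[0,1.5,0,0,0,0,1],[0,3,0,0,0,0,1],[0,3,0,0,0,0,1]]]' 40
python3 rd.py 8
```

```text
time: 11.45
ee_pos: [0.5144, -0.3184, 0.0773]
ee_rot: [-1.57, -0.047, 0.045]
contact_force: [5.8, 4.1, -1.8]
finger_gap: 0.0139
t 11.8 pos [ 0.5144 -0.3184  0.0773] yaw 3.42 gap 0.0137 T [ 0.967 -0.987  0.174] sd 0.025 F [ 4.73  4.13 -1.95] j [ 0.66  0.6  -0.28  1.78  0.22  0.8   0.33] tau7 -0.155
```

```bash
python3 -m handwheel '[[[0,1,0,0,0,0,1],[0,1.5,0,0,0,0,1],[0,1.5,0,0,0,0,1],[0,1.5,0,0,0,0,1],[0,1.5,0,0,0,0,1]]]' 40
python3 rd.py 8
```

```text
time: 12.35
ee_pos: [0.5144, -0.3184, 0.0773]
ee_rot: [-1.57, -0.027, 0.026]
contact_force: [4.7, 3.8, -2.0]
finger_gap: 0.0138
t 12.7 pos [ 0.5144 -0.3184  0.0773] yaw 1.93 gap 0.0137 T [ 0.961 -0.984  0.229] sd 0.036 F [ 4.61  4.52 -1.96] j [ 0.66  0.6  -0.27  1.78  0.21  0.79  0.31] tau7 -0.232
```

Stop firmly reached at about 0.25 N·m and held for over 0.5 s. Now turning back, stopping slightly short.

```bash
python3 -m handwheel '[[[0,-3,0,0,0,0,1],[0,-8,0,0,0,0,1],[0,-14,0,0,0,0,1],[0,-20,0,0,0,0,1],[0,-26,0,0,0,0,1],[0,-32,0,0,0,0,1],[0,-38,0,0,0,0,1],[0,-42,0,0,0,0,1],[0,-44,0,0,0,0,1],[0,-44,0,0,0,0,1]]]' 40
python3 rd.py 3
python3 -m handwheel '[[[0,-3,0,0,0,0,1],[0,-8,0,0,0,0,1],[0,-14,0,0,0,0,1],[0,-20,0,0,0,0,1],[0,-26,0,0,0,0,1],[0,-32,0,0,0,0,1],[0,-36,0,0,0,0,1],[0,-39,0,0,0,0,1],[0,-40,0,0,0,0,1],[0,-40,0,0,0,0,1]]]' 40
python3 rd.py 3; python3 -c "
from h import *
shot('wrist','w5');crop('w5',240,180,400,330,5,'cw5');shot('scene','s5');crop('s5',255,160,355,240,8,'cs5')"
```

```text
time: 13.75
ee_pos: [0.5138, -0.3187, 0.0773]
ee_rot: [-1.478, -0.628, 0.626]
contact_force: [2.8, 4.5, -0.2]
finger_gap: 0.0139
t 13.85 pos [ 0.5139 -0.3187  0.0773] yaw 45.89 gap 0.0138 T [ 1.016 -0.751  0.052] sd 0.022 F [ 2.68  3.83 -0.37] j [ 0.79  0.63 -0.47  1.76  0.37  0.83  0.94] tau7 -0.006
time: 14.9
ee_pos: [0.5137, -0.3192, 0.0773]
ee_rot: [-1.243, -1.155, 1.155]
contact_force: [2.1, 3.2, -1.0]
finger_gap: 0.0138
t 15.0 pos [ 0.5136 -0.3192  0.0773] yaw 85.76 gap 0.0139 T [ 0.885 -0.708  0.056] sd 0.027 F [ 2.75  3.3  -0.39] j [ 0.9   0.68 -0.65  1.75  0.51  0.89  1.52] tau7 -0.006
```

View pics/cw5.png

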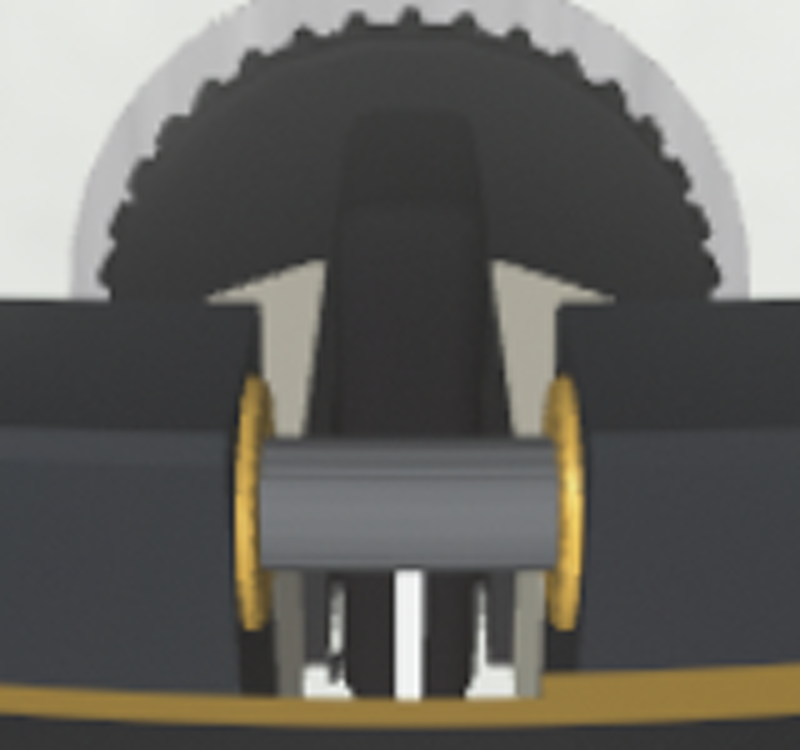

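View pics/cs5.png

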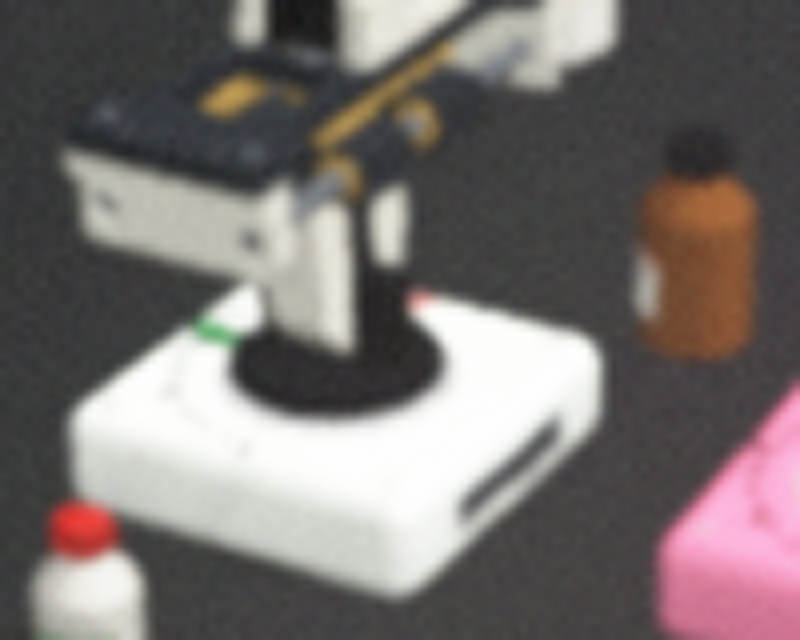

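```bash
python3 -m handwheel '[[[0,-1.5,0,0,0,0,1],[0,-2.7,0,0,0,0,1],[0,-2.7,0,0,0,0,1],[0,-2.7,0,0,0,0,1],[0,-2.7,0,0,0,0,0.5],[0,-2.7,0,0,0,0,0],[0,-2.7,0,0,0,0,-1],[0,-2.7,0,0,0,0,-1],[0,-2.7,0,0,0,0,-1],[0,-2.7,0,0,0,0,-1],[0,-2.7,0,0,0,0,-1],[0,-2.7,0,0,0,0,-1]]]' 40
python3 rd.py 2
```

```text
time: 16.35
ee_pos: [0.5135, -0.3193, 0.0772]
ee_rot: [-1.221, -1.19, 1.19]
contact_force: [-1.2, -0.3, -0.6]
finger_gap: 0.0732
t 16.4 pos [ 0.5135 -0.3193  0.0772] yaw 88.5 gap 0.077 T [ 0.088 -0.14   0.001] sd 0.011 F [-0.29 -0.04 -0.65] j [ 0.91  0.68 -0.66  1.75  0.52  0.89  1.56] tau7 0.0
```

```bash
python3 -m handwheel '[[[0,0,0,0,-20,0,-1],[0,0,0,0,-50,0,-1],[0,0,0,0,-90,0,-1],[0,0,0,0,-130,0,-1],[0,0,0,0,-166,0,-1],[0,0,0,0,-166,0,-1],[0,0,0,0,-166,0,-1],[0,0,0,0,-166,0,-1]]]'
python3 -c "
from h import *
shot('wrist','w6');crop('w6',240,100,400,260,5,'cw6')"
```

```text
time: 17.25
ee_pos: [0.5128, -0.3192, 0.2421]
ee_rot: [-1.22, -1.189, 1.19]
contact_force: [-0.4, 0.1, -0.3]
finger_gap: 0.0917
```

View pics/cw6.png

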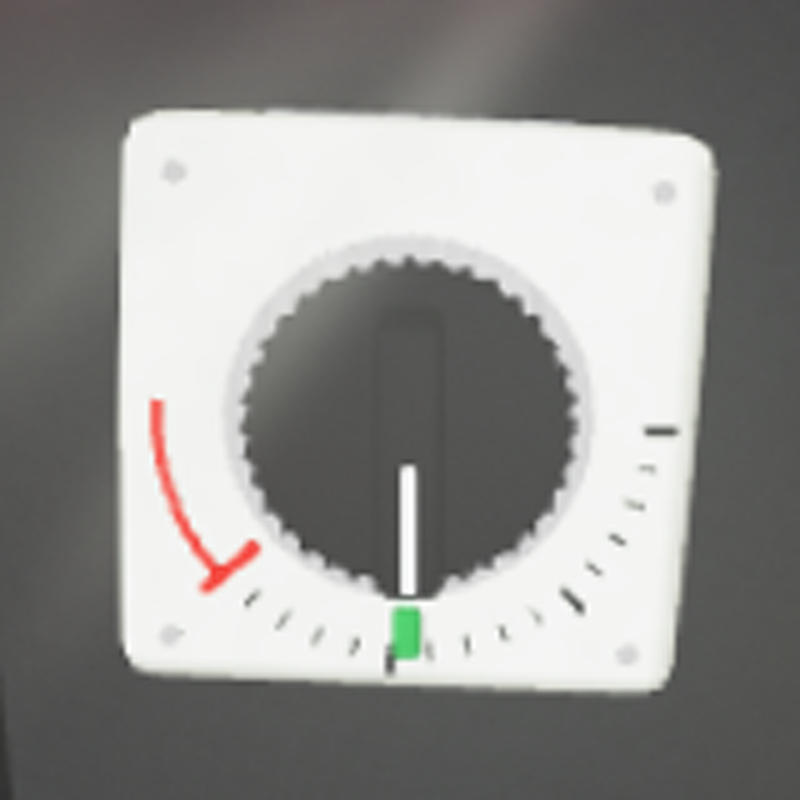

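The white pointer's tip, at crop (408,594), meets the green rider centred at (406,610–655). A numerical check and a bystander check follow.

Run:
```python
from h import *
d=load('w6'); g=lambda x,y,z: atz(d,240+x/5-.4,100+y/5-.4,z,True)
c=np.mean([g(174,172,.044),g(664,192,.044),g(628,654,.044),g(170,634,.044)],0)
for n,x,y,z in[('ptr',408,594,.053),('rider in',406,608,.05),('rider out',406,655,.05)]:
    v=g(x,y,z)-c; print(n,np.hypot(*v[:2]).round(4),np.degrees(np.arctan2(v[1],v[0])).round(2))
a=cv2.imread('pics/scene0.png').astype(int);shot('scene','s6');b=cv2.imread('pics/s6.png').astype(int)
for n,(u0,v0,u1,v1) in dict(dish=(225,225,257,248),drop=(257,222,276,254),amber=(333,175,352,207)).items(): print(n,np.abs(a-b)[v0:v1,u0:u1].mean())
s=state();print(s['time'],np.round(s['contact_force'],2))
```

```text
ptr 0.0382 -1.86
rider in 0.0426 -2.44
rider out 0.0541 -2.24
dish 1.5806159420289856
drop 1.8991228070175439
amber 2.2664473684210527
17.35 [ 0.29 -0.12  1.01]
```

View pics/s6.png

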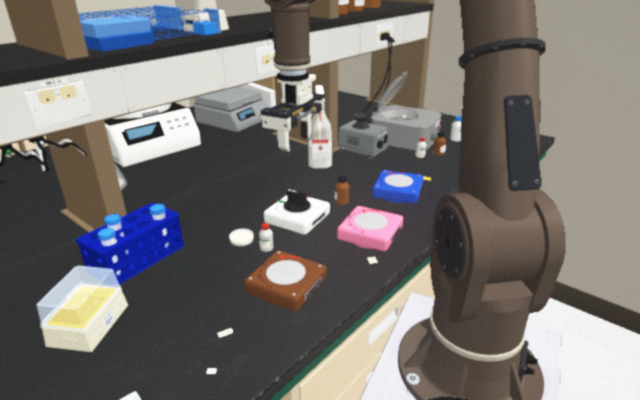

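The scene view shows the bottles at (342,190) and (266,237) and the dish at (241,237), all unmoved, with the gripper clear of everything. The pointer agrees with the rider to about 0.5°.

```bash
python3 -c "
from cell import close_job
print(close_job())"
```

```text
the job is handed in; nothing more can be done
None
```

I wound the white timer clockwise past the red top mark into the sprung stop, turned it back to the green rider, let go and lifted clear. The job was handed in at about 17.4 s.

- **Stop:** resistance began about 0.48 rad past the red mark. I pressed on to an estimated 0.23–0.28 N·m above drag and held that for over 0.5 s. The lowest reading I could defend is 0.18 N·m, still above the 0.14 needed and well under the 0.42 that counts as forced.
- **Pointer:** in the last wrist picture it sits at −1.9° and the rider at about −2.3°, so they agree to roughly 0.5°.
- **Bottles and dish:** they look unmoved in the scene picture compared with the start, and the gripper was touching nothing.
- **What disagreed:** the wrist torque reading showed drag of about 0.05 N·m with the opposite sign to what I expected, so I judged the stop by the change in torque and by joint 7, which showed the same rise. That sign was not explained.

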